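# Set the vacuum regulator past the red tab and pull its knob out to lock

### The job

The red tab marks the least vacuum the glass pad needs: turn the regulator's black knob clockwise to the tab, go on by feel to the first locking notch past it, and pull the knob straight up, all the way out, so that it is locked there. Coax it, do not force it: off a notch the knob stops almost at once, so ease off, turn a touch further and try again. Leave the glass sample and the hardware lying about as they are, and let go of the knob when it is locked.

Things in the scene. Friction and masses are not known exactly. Their poses are not given: they have to be found in the camera images.
- station: Vacuum station screwed to the counter: aluminium plate 120 x 200 x 8 mm with a grey regulator (upright axis at x = -12, y = +45 mm in this frame, knob on top), a black suction pad 84 mm across (centre x = -12, y = -50 mm, top 46 mm up) and a small gauge on the regulator's +x side, lower than the collar. Origin: centre of the plate's underside, on the counter; z up.
- knob: Black knob. Skirt 54 mm across, 8 mm thick; on it an upright plain grip bar 48 long (x axis), 14 thick (y), 29 mm high. Origin: on the turning axis, half-way up the bar; 98 mm over the counter with the knob in. x: the way the white pointer line points; z: up, the way it is pulled. Turns stiffly (0.08 N m), up to 100 degrees either side of the station's x, and stays where it is left.
- knob_skirt (a point): Centre of the skirt's top face, where the bar begins: 84.5 mm over the counter with the knob in, 28.5 mm below the bar's top. Moves with the knob. Pulling the knob up takes about 5 N (friction ring: it stays at any height when let go); pushing it back down takes about 4 N. Full travel 9 mm to a hard stop.
- pointer (a point): Outer end of the white pointer line, on the rim of the skirt's top face: 25.5 mm from the turning axis along the knob's x, level with knob_skirt.
- collar_top (a point): Centre of the top of the round steel collar under the knob, 72 mm across, 74 mm over the counter. Inside, a dog on the knob runs below a ring of notches, one every 30 degrees, hidden, lying differently each time. Off a notch the knob stops hard after about 1.5 mm of pull; within about 1.5 degrees of one it comes right out and then cannot turn. Over 20 N between dog and ring spoils them.
- tab: Red setting tab clamped at the collar's rim; cannot be turned. Origin: on the knob's axis at counter height; x axis: from the axis towards the tab. The pointer starts 8 to 80 degrees short of it and reaches it by turning clockwise seen from above. The first notch past the tab lies 5 to 26 degrees further clockwise; the notch before the tab gives too little vacuum, the second past it too much.
- tab_top (a point): Outer part of the red tab's top face (7 mm wide, 12 mm long radially), 38.5 mm from the knob's axis, 77 mm above the counter.
- coaster: Green tinted glass sample, 95 x 95 x 6 mm, lying on the suction pad; origin: centre of its underside, 46 mm above the counter. Leave alone.
- catch: Copper fanlight catch, 75 x 32 x 17 mm, loose on the counter to the left of the station; origin: centre of its underside. Leave alone.
- roller: White roller wheel assembly, 100 x 24 x 28 mm, loose on the counter to the right of the station; origin: centre of its underside. Leave alone.
- lifter: Blue one-cup suction lifter, 118 mm across, 125 mm long handle on top, 90 mm high, loose on the counter; origin: centre of its underside. Leave alone.

How it is judged:
By the outcome, as a careful person would: the job done as asked, in the order asked, and still so for the second after the job is handed in, with the robot touching nothing.
It also fails if it takes over 51 s, if anything falls off the work surface, if the arm or the gripper's body presses on something with over 40 N, if the wrist force passes 120 N, or if a joint passes its speed limit or range.

### The arm

A 6-joint arm with a two-finger parallel gripper is mounted at the origin on the work surface. World frame = base frame: x ahead of the robot, y to its left, z up, the work surface at z = 0. Lengths are in m, angles in degrees, forces in N, time in s.
With the tool pointing down it reaches from about 0.25 to 0.725 m from the base axis. Payload 9.7 kg.
Tool frame: the origin (TCP) lies midway between the tips of the shut fingers; the grasp point (between the pads) lies 19 mm behind it; z points along the fingers, x is the direction in which the jaws open and shut, and the axes are right-handed (so a half turn about z gives the same grasp; the last joint's range is limited). The gripper opens to 85 mm and grips with 20 to 120 N. Pads are 22 mm wide; open, the fingers measure 114 mm over their backs; the gripper's body (76 mm by 85 mm) begins 54 mm behind the grasp point. The pads swing forward as they close: fully open they stand 13 mm farther back than shut.
Start: joints at [70.76, 4.979, 10.078, 95.1, 0, 90], TCP at [0.181, 0.519, 0.231] pointing down, gripper open.
Joint ranges: [-179.16, 179.16], [-48.56, 103.87], [-65.8, 70.77], [-126.05, 130.52], [-82.76, 87.17], [-180, 180]. Speed limits (degrees/s): [127.2, 127.2, 147.25, 180, 180, 180].

### API

Orientations are given as [roll, pitch, yaw] about the fixed x, y, z axes, in that order (R = Rz(yaw) Ry(pitch) Rx(roll)).
In Python, from workcell import bot, optics gives the robot as it stands.
- The arm moves only by the shell command python3 -m creep 'ROWS' [FORCE]. ROWS is JSON, a list of rows, each a list of 7 numbers: the shift along the tool's x, y, z in m, then the turn, a rotation vector about the tool's x, y, z in rad, then the opening, from 0 (shut) to 1 (fully open). A call has 1 to 8 rows; each row is the pose to reach, as a shift and turn from the pose commanded when the call began, along the tool's axes at that moment; what a row does not reach only later rows make up. A row lasts 1/10 s, in which the tool goes at most 50 mm and 8.59 degrees, less where a joint would pass 70% of its speed; a pose out of reach is approached as far as the arm can. A call with a gripper value outside its range is refused whole. The fingers move at their own pace and stop on an object; FORCE is the grip in N (left out, the last holds). Time passes only in rows, so rows that repeat a pose let the fingers close. It gives the time, the measured TCP pose, the force and the opening at its end, in the units of the state.
- bot.get_obs(): the state, without advancing time (a new reading comes with each control period).
- optics.camera(name): name is "scene" or "top" or "wrist"; returns the picture (420x560x3 uint8, red, green, blue); there is no depth.
- optics.camera_params(name): a dict with "camera_matrix" (3x3 intrinsics, pixels), "R" (3x3) and "t" (3): a world point X has camera coordinates R X + t; the wrist camera has in their place "mount" (4x4, takes a point from camera to tool coordinates, whose origin is the TCP and whose axes are the tool frame's). Camera axes: x right, y down, z forward; pixel columns grow to the right and rows downward; lengths in m; the calibration is good to about 2 mm. A picture is of the moment at which its call begins: read the wrist's pose just before it. camera_params takes no time and is no camera call.
- bot.job_done(): hands the job in, once; it reports no verdict.
The state is a dict: "time": time; "q": joint angles; "qd": joint speeds; "joint_efforts": joint torques, N m; "ee_pos": TCP position; "tcp_rot": TCP orientation; "wrist_force": force on the tool from outside, world axes, zero at the start; "torque": the same for the moment, N m; "opening": finger opening in m.
Only numpy, scipy, OpenCV 4.12 (cv2) and the standard library are available. Lean on these libraries where they do the work, as an engineer would, in place of code of your own. Each camera call takes 0.05 s, during which the arm holds its last target.

## Working session

There is one attempt and no reset: what is moved stays moved. The work goes in short steps, Python scripts to look and compute and a shell command to move; the robot and the scene stay as the last step left them, time stands still between calls to the robot, and variables do not carry over. Pictures are saved under pics/ and viewed, and the job is handed in when it is done.

```bash
ls; mkdir -p pics; python3 - <<'E'
from workcell import bot, optics
import cv2, json
o=bot.get_obs(); print(o)
for n in ("scene","top"):
    im=optics.camera(n); cv2.imwrite(f"pics/{n}0.png",im[:,:,::-1]); p=optics.camera_params(n); print(n,p)
print(optics.camera_params("wrist"))
E
```

```text
pics
{'time': 0.0, 'q': array([7.07599679e+01, 5.01228054e+00, 1.00358730e+01, 9.50979619e+01,
       1.29466485e-03, 8.99977660e+01]), 'qd': array([ 0.06909948, -0.00218091, -0.08507844,  0.00463954, -0.05258761,
        0.029553  ]), 'joint_efforts': array([-1.71051015e-03, -5.20388317e+01,  4.64801216e+01,  1.67642831e-02,
       -1.04989176e-04, -1.98062708e-05]), 'ee_pos': array([0.1811651 , 0.51908682, 0.23058443]), 'tcp_rot': array([-1.79998702e+02,  7.43694018e-02,  7.07622019e+01]), 'wrist_force': array([-0.45014737, -0.10944827, -0.04670913]), 'torque': array([0.03837901, 0.02133063, 0.00928335]), 'opening': 0.0852833954869536}
scene {'camera_matrix': array([[392.66018493,   0.        , 284.09929965],
       [  0.        , 392.66018493, 213.63167887],
       [  0.        ,   0.        ,   1.        ]]), 'R': array([[ 0.86850484,  0.49540488, -0.01653315],
       [ 0.34040086, -0.62034571, -0.70661054],
       [-0.36031458,  0.60806678, -0.7074095 ]]), 't': array([-0.52327979, -0.02909396,  1.18189222])}
top {'camera_matrix': array([[434.41150886,   0.        , 281.14816603],
       [  0.        , 434.41150886, 212.75247988],
       [  0.        ,   0.        ,   1.        ]]), 'R': array([[ 0.01778488, -0.99982734,  0.00538471],
       [-0.99743115, -0.0181155 , -0.06930318],
       [ 0.06938876, -0.00413833, -0.99758111]]), 't': array([0.14431625, 0.53001013, 1.06091353])}
{'camera_matrix': array([[308.77490807,   0.        , 276.77872333],
       [  0.        , 308.77490807, 210.17322882],
       [  0.        ,   0.        ,   1.        ]]), 'mount': array([[ 9.99998996e-01,  1.12429655e-03, -8.62220858e-04,
         5.39755490e-05],
       [-8.02115865e-04,  9.50867256e-01,  3.09597834e-01,
        -7.89544598e-02],
       [ 1.16793736e-03, -3.09596832e-01,  9.50867203e-01,
        -1.41817433e-01],
       [ 0.00000000e+00,  0.00000000e+00,  0.00000000e+00,
         1.00000000e+00]])}
```

View pics/scene0.png

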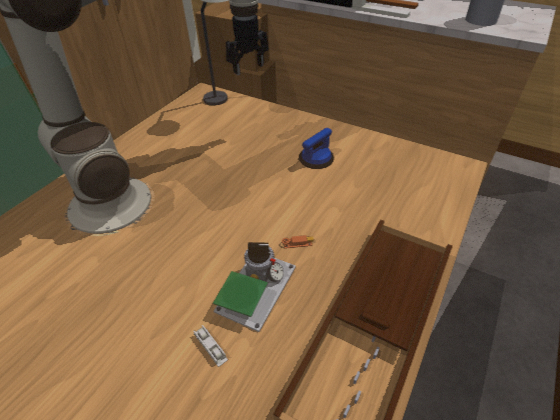

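View pics/top0.png

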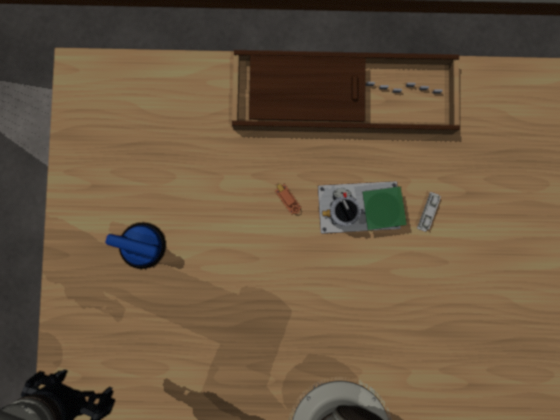

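The scene view has the knob near (258,247). In the top view it is near (345,208), with the green glass to its right. I'll enlarge both and compute the knob's position.

```bash
cat > h.py <<'E'
import numpy as np, cv2
from scipy.spatial.transform import Rotation as Ro
from workcell import bot, optics
def pose():
    o=bot.get_obs(); return np.array(o['ee_pos']), Ro.from_euler('xyz',o['tcp_rot'],degrees=True).as_matrix()
def cam(n,ps=None):
    p=optics.camera_params(n); K=p['camera_matrix']
    if n=='wrist':
        e,R=ps; M=p['mount']; Rc=R@M[:3,:3]; c=R@M[:3,3]+e; return K,Rc.T,-Rc.T@c
    return K,np.array(p['R']),np.array(p['t'])
def ray(c,uv,z):
    K,R,t=c; d=R.T@np.linalg.inv(K)@np.array([uv[0],uv[1],1.]); o=-R.T@t; return o+d*(z-o[2])/d[2]
def proj(c,X):
    K,R,t=c; x=K@(R@np.asarray(X)+t); return x[:2]/x[2]
E
python3 - <<'E'
from h import *
a=cv2.imread('pics/top0.png')[165:255,300:420]; cv2.imwrite('pics/top0z.png',cv2.resize(a,None,fx=6,fy=6,interpolation=cv2.INTER_CUBIC))
a=cv2.imread('pics/scene0.png')[225:335,205:305]; cv2.imwrite('pics/scene0z.png',cv2.resize(a,None,fx=5,fy=5,interpolation=cv2.INTER_CUBIC))
print(ray(cam('top'),(345,210),.1),ray(cam('scene'),(258,246),.11))
print(ray(cam('top'),(384,208),.05))
E
```

```text
[0.53062812 0.00761079 0.1       ] [5.34771008e-01 1.28689641e-04 1.10000000e-01]
[ 0.54111662 -0.09416295  0.05      ]
```

View pics/top0z.png

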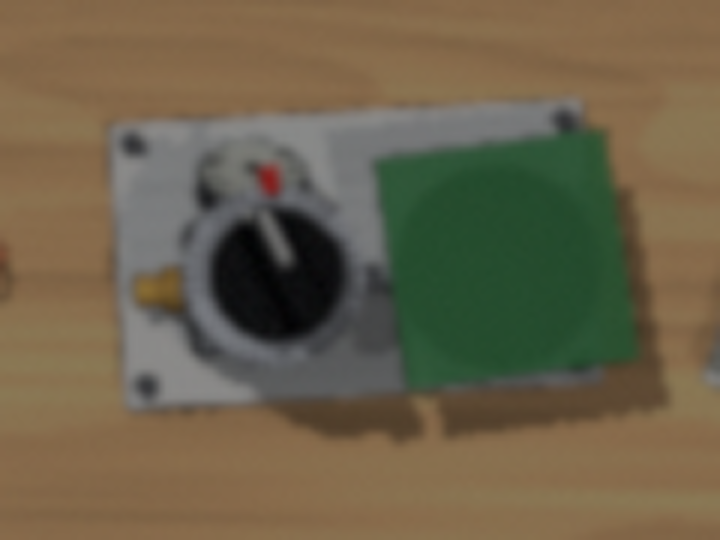

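View pics/scene0z.png

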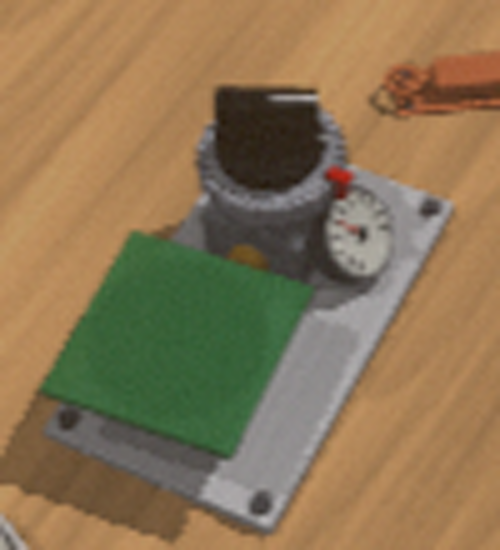

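The white line puts the pointer at about 24° yaw, with the red tab a few degrees off station x. I'll move over the knob for a wrist-camera look, jaws across the bar at yaw ≈ 114°.

```bash
python3 -m creep '[[-0.37,0.50,0.03,0,0,-0.754,1],[-0.37,0.50,0.03,0,0,-0.754,1],[-0.37,0.50,0.03,0,0,-0.754,1],[-0.37,0.50,0.03,0,0,-0.754,1],[-0.37,0.50,0.03,0,0,-0.754,1],[-0.37,0.50,0.03,0,0,-0.754,1],[-0.37,0.50,0.03,0,0,-0.754,1],[-0.37,0.50,0.03,0,0,-0.754,1]]'
cat >> h.py <<'E'
def todo(target,yaw):
    e,R=pose(); T=Ro.from_euler('xyz',[180,0,yaw],degrees=True).as_matrix()
    print('shift',np.round(R.T@(np.array(target)-e),4),'rot',np.round(Ro.from_matrix(R.T@T).as_rotvec(),4))
E
python3 -c "
from h import *
todo([.532,.005,.2],114);print(bot.get_obs()['q'])"
```

```text
time: 0.9
ee_pos: [0.3948, 0.2057, 0.2129]
tcp_rot: [180.0, -0.0, 114.0]
wrist_force: [1.3, 0.5, -0.3]
opening: 0.0855
shift [-0.2391  0.0437  0.0129] rot [ 0.0001 -0.     -0.0001]
[ 2.75175597e+01 -9.64618331e+00 -6.10400546e+00  9.35379727e+01
  2.28227300e-03  3.52502300e+00]
```

```bash
python3 -m creep '[[-0.239,0.044,0.013,0,0,0,1],[-0.239,0.044,0.013,0,0,0,1],[-0.239,0.044,0.013,0,0,0,1],[-0.239,0.044,0.013,0,0,0,1],[-0.239,0.044,0.013,0,0,0,1],[-0.239,0.044,0.013,0,0,0,1],[-0.239,0.044,0.013,0,0,0,1]]'
python3 - <<'E'
from h import *
ps=pose(); print(ps[0], bot.get_obs()['q'], bot.get_obs()['tcp_rot'])
np.savez('w1.npz',e=ps[0],R=ps[1])
im=optics.camera('wrist'); cv2.imwrite('pics/w1.png',im[:,:,::-1]); print(proj(cam('wrist',ps),[.532,.005,.1]))
E
```

```text
time: 1.6
ee_pos: [0.5315, 0.0062, 0.1994]
tcp_rot: [-179.9, -0.0, 113.8]
wrist_force: [0.3, -0.0, 0.5]
opening: 0.0855
[0.53147661 0.00619786 0.19935494] [ 6.63522644e-01  1.97950492e+00  3.38396792e+00  9.15055864e+01
  8.59039119e-03 -2.31803808e+01] [-1.79910422e+02 -4.77017990e-02  1.13843859e+02]
[275.5881101  211.19017155]
```

View pics/w1.png

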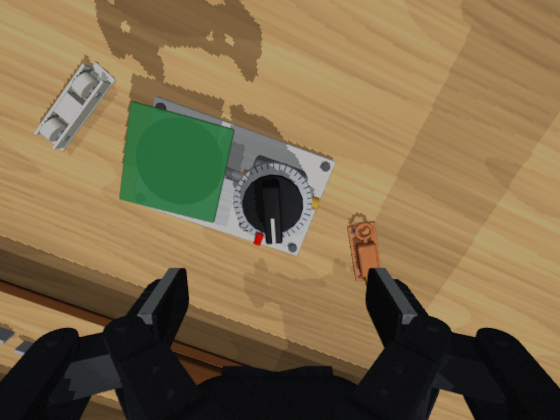

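The wrist view shows the knob at about (271,200), the white line running down to (275,240), and the red tab at (258,239). I'll zoom in and measure.

```bash
python3 - <<'E'
from h import *
im=cv2.imread('pics/w1.png'); x0,y0=225,150; a=im[y0:255,x0:325]
cv2.imwrite('pics/w1z.png',cv2.resize(a,None,fx=6,fy=5.7,interpolation=cv2.INTER_CUBIC))
d=np.load('w1.npz'); c=cam('wrist',(d['e'],d['R']))
b,g,r=[im[:,:,i].astype(int) for i in range(3)]
roi=np.zeros(r.shape,bool); roi[y0:255,x0:325]=1
red=roi&(r>110)&(g<70)&(b<70); ys,xs=np.nonzero(red); tr=np.array([xs.mean(),ys.mean()]); print('red',tr,len(xs),'size',np.ptp(xs),np.ptp(ys))
T=ray(c,tr,.077)
mx=im.max(2); blk=(roi&(mx<60)).astype(np.uint8)
n,l,s,ce=cv2.connectedComponentsWithStats(blk); k=1+s[1:,4].argmax(); print('blk',s[k],ce[k])
cnt,_=cv2.findContours((l==k).astype(np.uint8),cv2.RETR_EXTERNAL,cv2.CHAIN_APPROX_NONE); print('ell',cv2.fitEllipse(cv2.convexHull(max(cnt,key=len))))
(E0,ax,an)=cv2.fitEllipse(cv2.convexHull(max(cnt,key=len)))
C=ray(c,E0,.0845); print('knob C',C,'tab',T,'r',np.hypot(*(T-C)[:2]),'yaw',np.degrees(np.arctan2(*(T-C)[1::-1])))
cam0=d['e']; print('cam depth scale', ax[0]/308.77)
m=cv2.circle(np.zeros(r.shape,np.uint8),(int(E0[0]),int(E0[1])),42,1,-1)
wh=(m>0)&(mx>130)&(im.min(2)>110)
n,l2,s2,c2=cv2.connectedComponentsWithStats(wh.astype(np.uint8)); 
for i in range(1,n):
    if s2[i,4]>8: print(s2[i],c2[i])
E
```

```text
red [258.08860759 238.50632911] 79 size 9 11
blk [ 242  175   61   68 2809] [272.250623   204.44820221]
ell ((272.19305419921875, 207.49354553222656), (59.36024856567383, 68.6393814086914), 177.9133758544922)
knob C [0.53475271 0.00291498 0.0845    ] tab [0.56984378 0.00387881 0.077     ] r 0.03510430984739909 yaw 1.5733221630444911
cam depth scale 0.19224746110591648
[274 166   5   4  18] [276.16666667 167.33333333]
[280 166   5   5  18] [281.77777778 167.94444444]
[ 261  168   53   81 1089] [294.93939394 216.18181818]
[242 172   8   8  22] [245.27272727 176.54545455]
[238 181   5   5  16] [240.375  182.6875]
[235 186   6   5  18] [237.61111111 187.72222222]
[230 190  27  52 534] [240.64419476 218.5505618 ]
```

View pics/w1z.png

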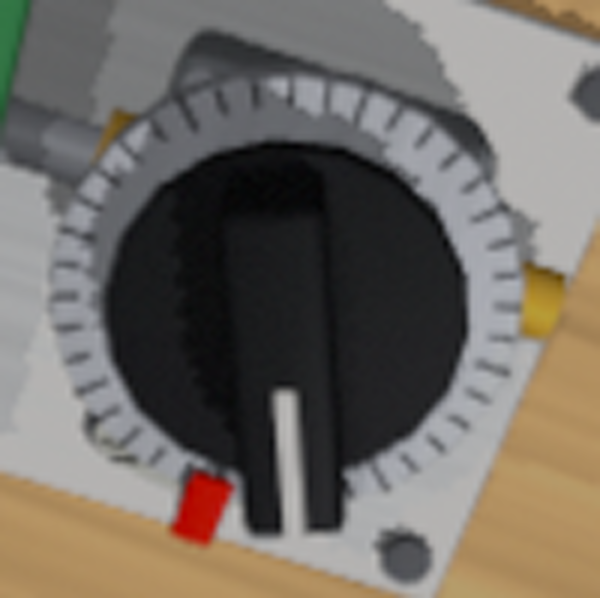

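```bash
python3 - <<'E'
from h import *
from scipy.optimize import least_squares
im=cv2.imread('pics/w1.png'); d=np.load('w1.npz'); c=cam('wrist',(d['e'],d['R']))
mx=im.max(2); blk=(mx<60).astype(np.uint8); blk[:150]=0; blk[255:]=0; blk[:,:225]=0; blk[:,325:]=0
n,l,s,ce=cv2.connectedComponentsWithStats(blk); k=1+s[1:,4].argmax()
cnt,_=cv2.findContours((l==k).astype(np.uint8),cv2.RETR_EXTERNAL,cv2.CHAIN_APPROX_NONE); p=max(cnt,key=len)[:,0]
p=p[(p[:,1]<222)]
P=np.array([ray(c,q,.0845)[:2] for q in p])
f=least_squares(lambda v:np.hypot(P[:,0]-v[0],P[:,1]-v[1])-v[2],[.534,.003,.027],loss='soft_l1',f_scale=.001); print('skirt',f.x,np.abs(f.fun).mean())
C=f.x[:2]
z=lambda u,v:(225+u/6-.4,150+v/5.7-.4)
A,B=ray(c,z(285,392),.1127),ray(c,z(294,530),.1127); print('line',A,B,'len',np.hypot(*(B-A)[:2]),'yaw',np.degrees(np.arctan2(*(B-A)[1::-1])))
corn=[ray(c,z(*q),.1127)[:2] for q in [(226,222),(322,212),(340,525),(247,532)]]
corn=np.array(corn); print(corn, 'centre',corn.mean(0)); ab=(corn[2]+corn[3]-corn[0]-corn[1])/2; print('bar len',np.hypot(*ab),'yaw',np.degrees(np.arctan2(ab[1],ab[0])),'w',np.hypot(*(corn[2]-corn[3])),np.hypot(*(corn[1]-corn[0])))
T=ray(c,(258.09,238.5),.077)[:2]
for nm,cc in(('skirt',C),('bar',corn.mean(0))): print(nm,'tab r',np.hypot(*(T-cc)),'yaw',np.degrees(np.arctan2(*(T-cc)[::-1])))
for cam_n,q in (('top',0),):
    print(proj(cam('top'),[*corn.mean(0),.1127]))
E
```

```text
skirt [0.53141521 0.00147666 0.02540875] 0.0012580402922335678
line [0.53471821 0.0032622  0.1127    ] [0.55316161 0.01264714 0.1127    ] len 0.020693866289163015 yaw 26.969323229728808
[[ 0.5157141  -0.01321473]
 [ 0.50953298 -0.00264181]
 [ 0.54996041  0.01797762]
 [ 0.55599925  0.00700132]] centre [0.53280168 0.0022806 ]
bar len 0.045227364689526206 yaw 26.836538573716684 w 0.012527842286417658 0.012247152836811074
skirt tab r 0.03849712837824182 yaw 3.5755619760533315
bar tab r 0.03707013159251703 yaw 2.4689770436786227
[348.206172   208.66396671]
```

Bar yaw is about 27°, centre about (0.5325, 0.002), and tab yaw about 3° with a measured radius of 37–38.5 mm against the stated 38.5. The pointer is therefore about 24° short. I'll go lower for a second look.

```bash
python3 -c "
from h import *
todo([.5325,.002,.14],117)"
```

```text
shift [-0.0052 -0.0008  0.0598] rot [-0.0009 -0.0007 -0.0537]
```

```bash
python3 -m creep '[[-0.005,-0.001,0.03,0,0,-0.053,1],[-0.005,-0.001,0.06,0,0,-0.053,1],[-0.005,-0.001,0.06,0,0,-0.053,1],[-0.005,-0.001,0.06,0,0,-0.053,1]]'
python3 - <<'E'
from h import *
ps=pose(); print(ps[0], bot.get_obs()['tcp_rot'])
np.savez('w2.npz',e=ps[0],R=ps[1])
im=optics.camera('wrist'); cv2.imwrite('pics/w2.png',im[:,:,::-1]); c=cam('wrist',ps); u=proj(c,[.5325,.002,.1]).astype(int); print(u)
a=im[u[1]-75:u[1]+75,u[0]-100:u[0]+100,::-1]; cv2.imwrite('pics/w2z.png',cv2.resize(a,None,fx=4,fy=4,interpolation=cv2.INTER_CUBIC))
E
```

```text
time: 2.05
ee_pos: [0.5321, 0.003, 0.141]
tcp_rot: [-180.0, -0.0, 117.1]
wrist_force: [-0.1, -0.3, 0.0]
opening: 0.0857
[0.53211244 0.00298496 0.14097625] [-1.79989695e+02 -1.00526935e-02  1.17072070e+02]
[275 239]
```

View pics/w2z.png

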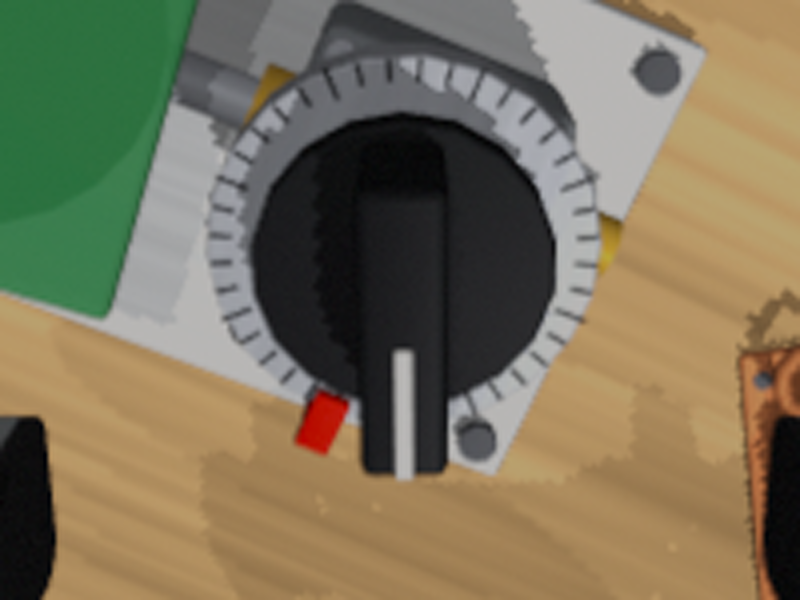

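The bar now stands upright in the picture, centred at zoom x≈403, with the white line ending at (403,475) and the red tab at (322,423). I'll measure from this view.

```bash
python3 - <<'E'
from h import *
d=np.load('w2.npz'); c=cam('wrist',(d['e'],d['R'])); c1=cam('wrist',tuple(np.load('w1.npz')[k] for k in 'eR'))
z=lambda u,v:(175+u/4-.4,164+v/4-.4)
cor=np.array([ray(c,z(*q),.113)[:2] for q in [(360,193),(446,193),(448,472),(362,474)]]); cc=cor.mean(0)
ab=(cor[2]+cor[3]-cor[0]-cor[1])/2; print('bar c',cc,'len',np.hypot(*ab),'w',np.hypot(*(cor[1]-cor[0])),'yaw',np.degrees(np.arctan2(*ab[::-1])))
A,B=ray(c,z(402,350),.113),ray(c,z(404,476),.113); print('line yaw',np.degrees(np.arctan2(*(B-A)[1::-1])))
L,R=ray(c,z(251,258),.0845),ray(c,z(556,258),.0845); print('skirt',(L+R)/2,np.hypot(*(L-R)[:2]))
t=z(322,423); T=ray(c,t,.077)
print('tab',T,'r',np.hypot(*(T[:2]-cc)),'yaw',np.degrees(np.arctan2(*(T[:2]-cc)[::-1])))
# collar sides at rim
L,R=ray(c,z(207,250),.074),ray(c,z(600,250),.074); print('collar',(L+R)/2,np.hypot(*(L-R)[:2]))
# top view cross check of tab
im=cv2.imread('pics/top0.png').astype(int); m=(im[:,:,2]>110)&(im[:,:,1]<70)&(im[:,:,0]<70); m[:165]=0;m[255:]=0;m[:,:330]=0;m[:,365:]=0
ys,xs=np.nonzero(m); print('tab top',ray(cam('top'),(xs.mean(),ys.mean()),.077),len(xs))
# pixel direction of bar vs tool
todo([*cc,.09],117)
E
```

```text
bar c [0.5327109 0.0021171] len 0.04609198419008634 w 0.012452142803997937 yaw 27.42258983015446
line yaw 27.84995127278376
skirt [0.53116097 0.00107717 0.0845    ] 0.05247088075160395
tab [0.57013829 0.00384336 0.077     ] r 0.03746717716336911 yaw 2.640774879226167
collar [0.53345025 0.00218598 0.074     ] 0.07103773510868783
tab top [0.56858024 0.00487146 0.077     ] 10
shift [-0.0006 -0.0005  0.0519] rot [0.0014 0.0006 0.0011]
```

The second look agrees: bar centre (0.5327, 0.002), pointer yaw ≈ 27.5°, tab yaw ≈ 3°. I'll descend to TCP z ≈ 0.090 and close gently.

```bash
python3 -m creep '[[-0.001,0,0.03,0,0,0,1],[-0.001,0,0.051,0,0,0,1],[-0.001,0,0.051,0,0,0,1],[-0.001,0,0.051,0,0,0,0.45],[-0.001,0,0.051,0,0,0,0.45],[-0.001,0,0.051,0,0,0,0.3],[-0.001,0,0.051,0,0,0,0.3]]' 25
python3 - <<'E'
from h import *
o=bot.get_obs(); print(o['ee_pos'],o['tcp_rot'],o['wrist_force'],o['torque'],o['opening'],o['q'][5])
E
```

```text
time: 2.8
ee_pos: [0.5336, 0.0011, 0.0902]
tcp_rot: [179.9, 0.0, 117.0]
wrist_force: [0.1, -0.2, 0.0]
opening: 0.0279
[0.53361513 0.00113446 0.09019359] [1.79927334e+02 3.81941446e-02 1.16999163e+02] [ 0.14104165 -0.16850264  0.0483444 ] [-0.01522329 -0.02774221 -0.00130884] 0.02785070327148747 -26.876728157092355
```

```bash
python3 -m creep '[[0,0,0,0,0,0,0.2],[0,0,0,0,0,0,0.15],[0,0,0,0,0,0,0],[0,0,0,0,0,0,0]]' 25
python3 - <<'E'
from h import *
o=bot.get_obs(); print(o['ee_pos'],o['tcp_rot'],o['wrist_force'],o['torque'],o['opening'],o['q'][5])
R=pose()[1]; print('tool frame F',R.T@o['wrist_force'])
E
```

```text
time: 3.2
ee_pos: [0.5329, 0.0019, 0.0897]
tcp_rot: [180.0, -0.1, 117.0]
wrist_force: [-2.5, 4.3, 3.9]
opening: 0.0134
[0.53293258 0.0018965  0.08969561] [ 1.79960526e+02 -8.69746381e-02  1.17033717e+02] [-2.54813028  4.34282909  3.93635559] [0.96766668 0.50025291 0.08212265] 0.013364673197063793 -26.880829002562056
tool frame F [ 5.03246053 -0.29313285 -3.92892376]
```

The bar is gripped, with the opening at 13.4 mm. There is a 5 N sideways load, so I'll shift 0.4 mm with it and turn clockwise 20°.

```bash
python3 -m creep '[[0.0004,0,-0.0004,0,0,0.05,0],[0.0004,0,-0.0004,0,0,0.12,0],[0.0004,0,-0.0004,0,0,0.2,0],[0.0004,0,-0.0004,0,0,0.28,0],[0.0004,0,-0.0004,0,0,0.35,0],[0.0004,0,-0.0004,0,0,0.35,0],[0.0004,0,-0.0004,0,0,0.35,0]]'
cat > look.py <<'E'
from h import *
import sys
ps=pose(); o=bot.get_obs(); R=ps[1]
print(o['time'],o['ee_pos'],o['tcp_rot'],o['opening'],'Ftool',np.round(R.T@o['wrist_force'],1),'T',np.round(o['torque'],2))
if len(sys.argv)>1:
    n=sys.argv[1]; np.savez(n+'.npz',e=ps[0],R=R)
    im=optics.camera('wrist'); cv2.imwrite(f'pics/{n}.png',im[:,:,::-1]); u=proj(cam('wrist',ps),[.5327,.002,.09]).astype(int); print(u)
    y0=min(max(u[1]-75,0),270);x0=u[0]-100; print('origin',x0,y0)
    cv2.imwrite(f'pics/{n}z.png',cv2.resize(im[y0:y0+150,x0:x0+200,::-1],None,fx=4,fy=4,interpolation=cv2.INTER_CUBIC))
E
python3 look.py w3
```

```text
time: 3.9
ee_pos: [0.5328, 0.002, 0.0897]
tcp_rot: [-180.0, -0.1, 97.1]
wrist_force: [-1.9, 5.0, 1.8]
opening: 0.0136
3.9 [0.53279674 0.00203192 0.08970265] [-1.79995497e+02 -7.04967109e-02  9.70895238e+01] 0.013563066008541883 Ftool [ 5.2 -1.2 -1.8] T [ 1.01  0.36 -0.09]
[277 270]
origin 177 195
```

View pics/w3z.png

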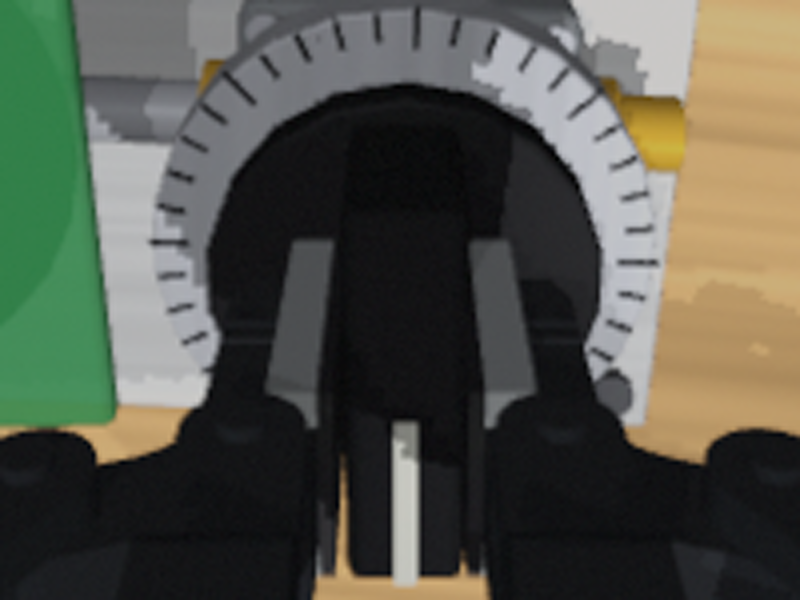

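The left finger hides the tab. The bar sits square in the jaws and the pointer yaw is now about 7°. From the earlier views the tab was 24.5° ± 1° away from the starting pointer, so 4.5° remains. I'll turn 8.5° to about 4° past the tab, then make a first gentle pull. The earlier notch cannot be closer than 4° short of the tab, so it is ruled out.

```bash
python3 -m creep '[[0.0004,0,0,0,0,0.05,0],[0.0004,0,0,0,0,0.1,0],[0.0004,0,0,0,0,0.148,0],[0.0004,0,0,0,0,0.148,0]]'
python3 look.py; python3 -m creep '[[0,0,-0.0005,0,0,0,0],[0,0,-0.001,0,0,0,0],[0,0,-0.001,0,0,0,0]]'; python3 look.py
```

```text
time: 4.35
ee_pos: [0.5328, 0.0022, 0.0898]
tcp_rot: [-180.0, -0.0, 88.5]
wrist_force: [-1.4, 4.3, 1.7]
opening: 0.0135
4.35 [0.53282837 0.00218409 0.08975546] [-1.79997575e+02 -3.87963465e-02  8.85486824e+01] 0.013481652882174615 Ftool [ 4.3 -1.5 -1.7] T [ 0.93  0.43 -0.05]
time: 4.65
ee_pos: [0.5327, 0.0021, 0.09]
tcp_rot: [-179.9, -0.0, 88.6]
wrist_force: [-1.0, 5.5, -2.8]
opening: 0.0131
4.65 [0.53269797 0.00213325 0.08995902] [-1.79949799e+02 -3.20396129e-02  8.85746309e+01] 0.013087356959158102 Ftool [ 5.4 -1.2  2.8] T [ 1.11  0.   -0.02]
```

```bash
for i in 1; do python3 -m creep '[[0,0,-0.0005,0,0,0,0],[0,0,-0.001,0,0,0,0],[0,0,-0.001,0,0,0,0]]'; python3 look.py; done; python3 -m creep '[[0,0,-0.0005,0,0,0,0],[0,0,-0.001,0,0,0,0],[0,0,-0.001,0,0,0,0]]'; python3 look.py
```

```text
time: 4.95
ee_pos: [0.5327, 0.0021, 0.0909]
tcp_rot: [-179.9, -0.0, 88.6]
wrist_force: [-0.2, 5.5, -3.8]
opening: 0.0136
4.95 [0.53265818 0.00213107 0.09087866] [-1.79941033e+02 -3.22985170e-02  8.85740219e+01] 0.01361119986336693 Ftool [ 5.5 -0.4  3.8] T [ 1.12  0.04 -0.  ]
time: 5.25
ee_pos: [0.5327, 0.0021, 0.0915]
tcp_rot: [-179.9, -0.0, 88.6]
wrist_force: [0.9, 5.2, -5.8]
opening: 0.0135
5.25 [0.532652   0.00214064 0.09151589] [-1.79927081e+02 -2.96038651e-02  8.85766601e+01] 0.013517314890449885 Ftool [5.3 0.7 5.8] T [ 1.04 -0.18 -0.04]
```

```bash
python3 -m creep '[[0,0,-0.0005,0,0,0,0],[0,0,-0.001,0,0,0,0],[0,0,-0.001,0,0,0,0]]'; python3 look.py
```

```text
time: 5.55
ee_pos: [0.5326, 0.0021, 0.0918]
tcp_rot: [-179.9, -0.0, 88.6]
wrist_force: [3.7, 6.4, -11.9]
opening: 0.0133
5.55 [0.53260331 0.00210875 0.09178538] [-1.79890974e+02 -2.92593429e-02  8.85733905e+01] 0.013339996880192868 Ftool [ 6.5  3.5 11.9] T [ 1.03 -0.67 -0.05]
```

It blocks at a force of 12 N, which is about 7 N on the ring, so this is not a notch. I'll ease off, turn 2° and try again.

```bash
python3 -m creep '[[0,0,0.0028,0,0,0,0],[0,0,0.0028,0,0,0.02,0],[0,0,0.0028,0,0,0.035,0],[0,0,0.0028,0,0,0.035,0],[0,0,0.001,0,0,0.035,0],[0,0,0,0,0,0.035,0],[0,0,0,0,0,0.035,0]]'; python3 look.py
```

```text
time: 6.25
ee_pos: [0.5326, 0.0021, 0.0918]
tcp_rot: [-179.9, -0.0, 86.6]
wrist_force: [3.5, 4.9, -11.3]
opening: 0.0136
6.25 [0.53260487 0.00211632 0.09181006] [-1.79890243e+02 -2.38291193e-02  8.65751349e+01] 0.013572030502133105 Ftool [ 5.1  3.2 11.3] T [ 1.06 -0.57  0.02]
```

Still blocked at tool yaw 86.6°. I'll step on.

```bash
python3 -m creep '[[0,0,0.0028,0,0,0,0],[0,0,0.0028,0,0,0.02,0],[0,0,0.0028,0,0,0.035,0],[0,0,0.0028,0,0,0.035,0],[0,0,0.001,0,0,0.035,0],[0,0,0,0,0,0.035,0],[0,0,0,0,0,0.035,0]]'; python3 look.py
```

```text
time: 6.95
ee_pos: [0.5326, 0.0021, 0.0918]
tcp_rot: [-179.9, -0.0, 84.6]
wrist_force: [3.8, 5.0, -11.7]
opening: 0.0136
6.95 [0.53262706 0.00213877 0.09183767] [-1.79893261e+02 -2.10084220e-02  8.45717850e+01] 0.013551093401548956 Ftool [ 5.4  3.3 11.7] T [ 1.1  -0.64  0.01]
```

```bash
cat pics/none 2>/dev/null; ls pics | wc -l
```

```text
10
```

```bash
python3 -m creep '[[0,0,0.0028,0,0,0,0],[0,0,0.0028,0,0,0.02,0],[0,0,0.0028,0,0,0.035,0],[0,0,0.0028,0,0,0.035,0],[0,0,0.001,0,0,0.035,0],[0,0,0,0,0,0.035,0],[0,0,0,0,0,0.035,0]]'; python3 look.py w4
```

```text
time: 7.65
ee_pos: [0.5326, 0.0022, 0.0918]
tcp_rot: [-179.9, -0.0, 82.6]
wrist_force: [3.6, 5.1, -11.4]
opening: 0.0135
7.65 [0.53258856 0.00216611 0.0917953 ] [-1.79885961e+02 -2.13313881e-02  8.25670073e+01] 0.013536258585299972 Ftool [ 5.5  2.9 11.4] T [ 1.15 -0.65  0.06]
[276 269]
origin 176 194
```

View pics/w4z.png

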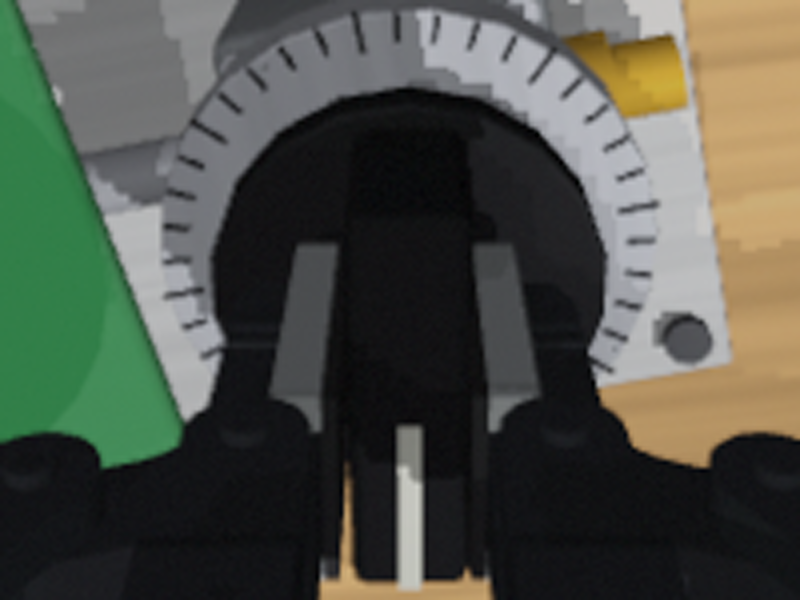

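The scale has rotated under the jaws while the white line still hangs straight between the fingers at (408,500), so the knob follows the tool. I'll continue the search.

```bash
python3 -m creep '[[0,0,0.0028,0,0,0,0],[0,0,0.0028,0,0,0.02,0],[0,0,0.0028,0,0,0.035,0],[0,0,0.0028,0,0,0.035,0],[0,0,0.001,0,0,0.035,0],[0,0,0,0,0,0.035,0],[0,0,0,0,0,0.035,0]]'; python3 look.py
```

```text
time: 8.4
ee_pos: [0.5326, 0.0022, 0.0918]
tcp_rot: [-179.9, -0.0, 80.6]
wrist_force: [2.2, 5.7, -10.7]
opening: 0.0139
8.4 [0.53260725 0.00217351 0.09182066] [-1.79888828e+02 -1.72134611e-02  8.05620116e+01] 0.013877410984259063 Ftool [ 6.   1.3 10.7] T [ 1.17 -0.62  0.06]
```

```bash
python3 -m creep '[[0,0,0.0028,0,0,0,0],[0,0,0.0028,0,0,0.02,0],[0,0,0.0028,0,0,0.035,0],[0,0,0.0028,0,0,0.035,0],[0,0,0.001,0,0,0.035,0],[0,0,0,0,0,0.035,0],[0,0,0,0,0,0.035,0]]'; python3 look.py
```

```text
time: 9.1
ee_pos: [0.5326, 0.0022, 0.0918]
tcp_rot: [-179.9, -0.0, 78.6]
wrist_force: [3.1, 5.4, -11.1]
opening: 0.0141
9.1 [0.53259454 0.00215404 0.09182167] [-1.79885261e+02 -1.44253924e-02  7.85556718e+01] 0.014083522948109632 Ftool [ 5.9  2.  11.1] T [ 1.09 -0.62  0.06]
```

```bash
python3 -m creep '[[0,0,0.0028,0,0,0,0],[0,0,0.0028,0,0,0.02,0],[0,0,0.0028,0,0,0.035,0],[0,0,0.0028,0,0,0.035,0],[0,0,0.001,0,0,0.035,0],[0,0,0,0,0,0.035,0],[0,0,0,0,0,0.035,0]]'; python3 look.py
```

```text
time: 9.8
ee_pos: [0.5326, 0.0022, 0.0919]
tcp_rot: [-179.9, -0.0, 76.6]
wrist_force: [3.1, 5.3, -10.4]
opening: 0.0136
9.8 [0.5326015  0.00217856 0.09191263] [-1.79889746e+02 -1.28026947e-02  7.65502709e+01] 0.013594962788369387 Ftool [ 5.8  1.8 10.4] T [ 1.21 -0.65  0.05]
```

```bash
python3 -m creep '[[0,0,0.0028,0,0,0,0],[0,0,0.0028,0,0,0.02,0],[0,0,0.0028,0,0,0.035,0],[0,0,0.0028,0,0,0.035,0],[0,0,0.001,0,0,0.035,0],[0,0,0,0,0,0.035,0],[0,0,0,0,0,0.035,0]]'; python3 look.py
```

```text
time: 10.5
ee_pos: [0.5326, 0.0022, 0.092]
tcp_rot: [-179.9, -0.0, 74.5]
wrist_force: [1.8, 5.0, -9.7]
opening: 0.0133
10.5 [0.53257922 0.00216973 0.09204251] [-1.79892614e+02 -1.07197812e-02  7.45433420e+01] 0.01334785376837259 Ftool [5.3 0.5 9.7] T [ 1.17 -0.39  0.09]
```

```bash
python3 -m creep '[[0,0,0.0028,0,0,0,0],[0,0,0.0028,0,0,0.02,0],[0,0,0.0028,0,0,0.035,0],[0,0,0.0028,0,0,0.035,0],[0,0,0.001,0,0,0.035,0],[0,0,-0.0003,0,0,0.035,0],[0,0,-0.0003,0,0,0.035,0]]' 35; python3 look.py w5
```

```text
time: 11.2
ee_pos: [0.5326, 0.0022, 0.0925]
tcp_rot: [-179.9, -0.0, 72.5]
wrist_force: [2.5, 5.6, -9.4]
opening: 0.0136
11.2 [0.53258312 0.00220838 0.09248813] [-1.79895164e+02 -1.39429802e-02  7.25417408e+01] 0.013558090453213155 Ftool [6.1 0.7 9.4] T [ 1.13 -0.31  0.04]
[276 268]
origin 176 193
```

View pics/w5z.png

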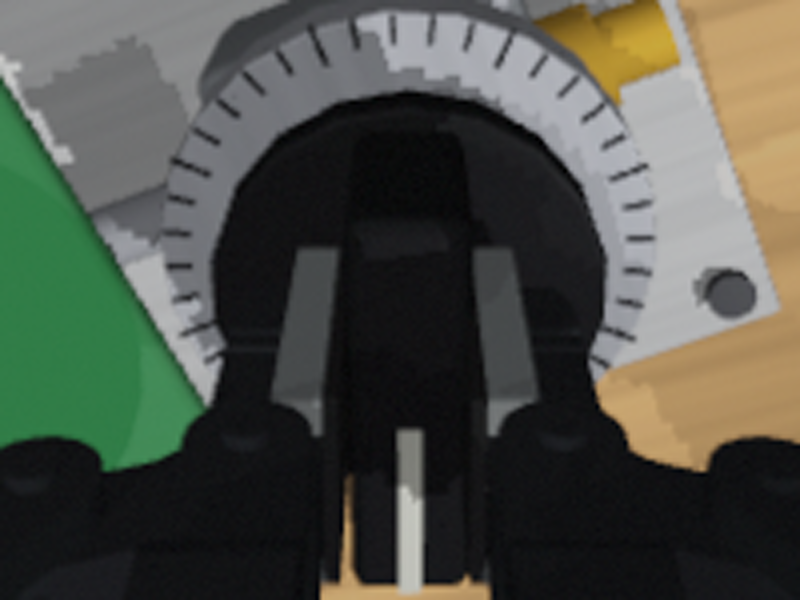

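The knob still follows, and the height has crept to 0.0925 with less force. I'll pull another 1 mm here.

```bash
python3 -m creep '[[0,0,-0.0005,0,0,0,0],[0,0,-0.001,0,0,0,0],[0,0,-0.001,0,0,0,0]]'; python3 look.py
```

```text
time: 11.55
ee_pos: [0.5326, 0.0019, 0.0938]
tcp_rot: [-179.9, 0.0, 72.5]
wrist_force: [-0.2, 3.8, -6.1]
opening: 0.0133
11.55 [0.53256022 0.00192639 0.09378662] [-1.79913060e+02  2.35712229e-02  7.25138534e+01] 0.013289545043075938 Ftool [ 3.6 -1.3  6.1] T [ 0.78 -0.02 -0.1 ]
```

It rose 1.3 mm and the force fell to 6 N, so this is the notch, about 17.5° past pointer yaw 0. I'll pull straight up in steps.

```bash
python3 -m creep '[[0,0,-0.0007,0,0,0,0],[0,0,-0.0014,0,0,0,0],[0,0,-0.002,0,0,0,0],[0,0,-0.0025,0,0,0,0],[0,0,-0.0025,0,0,0,0]]'; python3 look.py
```

```text
time: 12.05
ee_pos: [0.5327, 0.0017, 0.0974]
tcp_rot: [-180.0, 0.0, 72.4]
wrist_force: [-0.3, 3.1, -7.6]
opening: 0.0129
12.05 [0.53273058 0.001742   0.0973968 ] [-1.79986777e+02  1.82267561e-02  7.24185696e+01] 0.012865281461203349 Ftool [ 2.9 -1.2  7.6] T [ 0.57  0.12 -0.16]
```

```bash
python3 -m creep '[[0,0,-0.0005,0,0,0,0],[0,0,-0.001,0,0,0,0],[0,0,-0.0015,0,0,0,0],[0,0,-0.0015,0,0,0,0]]'; python3 look.py;
```

```text
time: 12.45
ee_pos: [0.5328, 0.0018, 0.0989]
tcp_rot: [-180.0, 0.0, 72.4]
wrist_force: [-1.4, 0.8, -8.6]
opening: 0.013
12.45 [0.53279874 0.00178261 0.09892457] [-1.79992784e+02  1.32689468e-02  7.24190671e+01] 0.01302807136341836 Ftool [ 0.3 -1.6  8.6] T [ 0.32  0.19 -0.22]
```

```bash
python3 -m creep '[[0,0,-0.0005,0,0,0,0],[0,0,-0.001,0,0,0,0],[0,0,-0.001,0,0,0,0]]'; python3 look.py;
```

```text
time: 12.75
ee_pos: [0.5328, 0.0018, 0.0993]
tcp_rot: [-180.0, 0.0, 72.4]
wrist_force: [2.1, 0.6, -16.1]
opening: 0.0133
12.75 [0.53275365 0.0017946  0.09927051] [-1.79963478e+02  2.21728835e-02  7.24191769e+01] 0.013281545934937545 Ftool [ 1.2  1.9 16.1] T [ 0.27 -0.36 -0.21]
```

It is at the hard stop: 16 N, after 9.4 mm of travel. I'll ease the load, let go by opening, then rise straight up and check.

```bash
python3 -m creep '[[0,0,0.0008,0,0,0,0],[0,0,0.0013,0,0,0,0],[0,0,0.0013,0,0,0,0]]'; python3 look.py; python3 -m creep '[[0,0,0,0,0,0,0.2],[0,0,0,0,0,0,0.35],[0,0,0,0,0,0,0.6],[0,0,0,0,0,0,1],[0,0,0,0,0,0,1],[0,0,0,0,0,0,1],[0,0,0,0,0,0,1]]'; python3 look.py
```

```text
time: 13.05
ee_pos: [0.5329, 0.0018, 0.0991]
tcp_rot: [180.0, -0.0, 72.4]
wrist_force: [-1.9, 1.1, -5.1]
opening: 0.0133
13.05 [0.53287132 0.001808   0.09912327] [ 1.79976031e+02 -2.66946102e-04  7.24181535e+01] 0.013278266717342111 Ftool [ 0.5 -2.1  5.1] T [ 0.18  0.57 -0.2 ]
time: 13.75
ee_pos: [0.5329, 0.0019, 0.0986]
tcp_rot: [180.0, -0.0, 72.4]
wrist_force: [0.4, 0.3, 0.2]
opening: 0.0856
13.75 [0.53293169 0.00185948 0.09860808] [ 1.79993728e+02 -1.97069121e-04  7.24217209e+01] 0.08555217224264533 Ftool [ 0.4  0.3 -0.2] T [-0.04  0.05 -0.01]
```

```bash
python3 -m creep '[[0,0,-0.02,0,0,0,1],[0,0,-0.05,0,0,0,1],[0,0,-0.05,0,0,0,1],[0,0,-0.05,0,0,0,1]]'; python3 look.py w6; python3 - <<'E'
from h import *
im=optics.camera('scene')[225:335,205:305,::-1]; cv2.imwrite('pics/scene1z.png',cv2.resize(im,None,fx=5,fy=5,interpolation=cv2.INTER_CUBIC))
E
```

```text
time: 14.15
ee_pos: [0.5333, 0.0019, 0.1491]
tcp_rot: [179.9, -0.0, 72.4]
wrist_force: [1.2, 0.7, -0.9]
opening: 0.0856
14.15 [0.53331486 0.00185719 0.14907028] [ 1.79925496e+02 -2.17446923e-02  7.24215000e+01] 0.08560304368853013 Ftool [1.  0.9 0.9] T [-0.01 -0.01 -0.02]
[276 227]
origin 176 152
```

View pics/w6z.png

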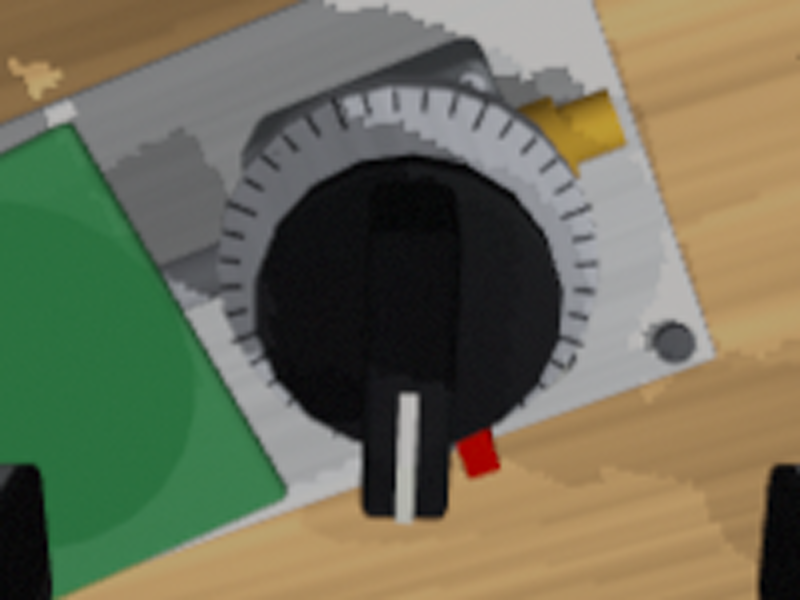

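View pics/scene1z.png

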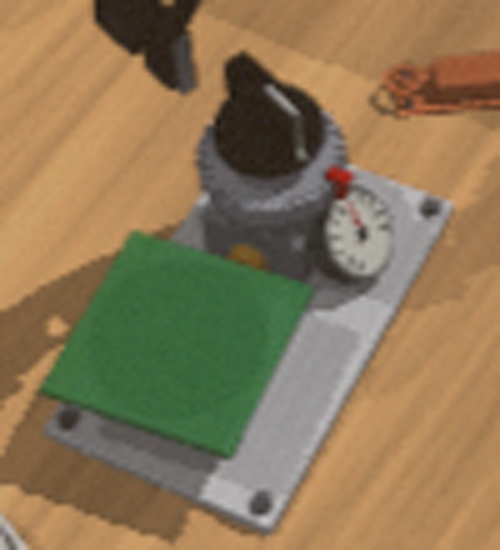

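The wrist view shows the jaws clear, the white line upright at (406,455), and the tab at (480,452), on the counter-clockwise side of the pointer. The skirt is as wide as before (~305 px in the zoom) although the camera is 8 mm higher, so the knob is up about 8–9 mm. The scene view also shows it raised, with the glass and catch unmoved.

```bash
python3 -c "
from workcell import bot
print(bot.job_done())"
```

```text
the job is handed in; nothing more can be done
None
```

The knob is locked in the first notch past the red tab, pulled all the way out, and the gripper has let go. I handed the job in at about 14 s of the 51 s allowed.

- **Turning:** The pointer started about 24.5° short of the tab. I turned the knob clockwise to about 4° past the tab. From there I tried a gentle pull every 2°, easing off before each turn.
- **Forces:** The off-notch pulls stopped at about 10–12 N at the wrist, which I estimate at 7 N or less on the ring. The highest reading was 16 N, at the top stop.
- **Notch:** Nine pulls were blocked, and the tenth, about 20° past the tab, came free. That fits the 5–26° range given, and it puts the notch before it about 10° short of the tab.
- **Pull:** The gripper rose about 9.4 mm to the hard stop, against 9 mm of stated travel; I put the extra 0.4 mm down to slight slip in the grip.

**Last checks:** After release the wrist read about 1–2 N. The pictures show the knob raised about 8–9 mm and the pointer past the tab. The glass is unmoved in both final views, and the copper catch in the part of the scene view I checked. I did not look again at the roller or the lifter; the arm never went down near them.

**Weaker points:**
- The tab's angle is good to about 1–2° from the pictures. After the first grip I could not re-measure it, because a finger hid it.
- I did not twist the knob to test the lock. I relied on the full travel to the stop.

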